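Sweep the loose nuts into the parts tray

TASK

Sweep the three loose silver nuts across the table into the green-railed parts tray through its open side, which faces away from the robot, so that each lies flat, wholly inside the tray and at rest. Push them along the table with the fingertips at an easy pace: do not pick them up or flick them, and leave the roll of tape and the loose axle where they are.

Things in the scene. Friction and masses are not known exactly. Their poses are not given: they have to be found in the camera images.
- parts_tray: Tray fixed to the table, 96 mm deep (x), 92 wide (y): green rails 6 mm thick, 16 high at -x, +y, -y; yellow painted floor level with the table. Origin: centre of that outline, on the table; x points out through the open side, away from the robot. Open side (mouth) 48 mm to +x of the origin, 80 mm wide; inside depth 90 mm.
- nut_a: Silver flanged hexagon nut, 21 mm across its flange, 7 mm high, about 20 g, lying flange down on a dark blue mat as thin as paper, flush with the table; it slides when pushed. The table's edge is 20 to 100 mm to the left of the nuts; a bicycle wheel hangs 30 to 160 mm over the table on their right, its tyre 60 mm or more from them. Origin at the centre of its underside, z up.
- nut_b: Silver flanged hexagon nut, 21 mm across its flange, 7 mm high, about 20 g, lying flange down on a dark blue mat as thin as paper, flush with the table; it slides when pushed. The table's edge is 20 to 100 mm to the left of the nuts; a bicycle wheel hangs 30 to 160 mm over the table on their right, its tyre 60 mm or more from them. Origin at the centre of its underside, z up.
- nut_c: Silver flanged hexagon nut, 21 mm across its flange, 7 mm high, about 20 g, lying flange down on a dark blue mat as thin as paper, flush with the table; it slides when pushed. The table's edge is 20 to 100 mm to the left of the nuts; a bicycle wheel hangs 30 to 160 mm over the table on their right, its tyre 60 mm or more from them. Origin at the centre of its underside, z up.
- tape_roll: Roll of black tape, 62 mm across, 19 mm high, lying loose on the table beyond the nuts. To be left alone. Origin at the centre of its underside.
- loose_axle: Dark threaded axle with a nut on it, 95 mm long (along its y axis), 17 mm thick, lying loose to the right of the tray. To be left alone. Origin under its middle.

How it is judged:
At the end, for the whole second after the job is handed in: Each nut lies flat on the tray's floor at rest with its centre at least 10 mm inside the mouth line and between the side rails; the tape roll and the loose axle are within 15 mm of where they started (x of nut_a in the frame of parts_tray between -0.042 and 0.038 m and y of nut_a in the frame of parts_tray between -0.04 and 0.04 m and height (world z) of each of nut_a, nut_b, nut_c below 0.008 m and angle between each of nut_a, nut_b, nut_c's own z axis and vertical below 0.2 rad and linear speed of each of nut_a, nut_b, nut_c below 0.02 m/s and x of nut_b in the frame of parts_tray between -0.042 and 0.038 m and y of nut_b in the frame of parts_tray between -0.04 and 0.04 m and x of nut_c in the frame of parts_tray between -0.042 and 0.038 m and y of nut_c in the frame of parts_tray between -0.04 and 0.04 m and distance of each of tape_roll, loose_axle from where it was at the start of the episode below 0.015 m); the robot touches nothing.
It fails at once if a nut was lifted off the table (more than 15 mm) or set on edge (height (world z) of any of nut_a, nut_b, nut_c above 0.015 m or angle between any of nut_a, nut_b, nut_c's own z axis and vertical above 0.8 rad).
It fails at once if a nut was flicked (faster than 0.6 m/s) (linear speed of any of nut_a, nut_b, nut_c above 0.6 m/s).
It fails at once if the tape roll or the loose axle was moved more than 15 mm (distance of any of tape_roll, loose_axle from where it was at the start of the episode above 0.015 m).
It also fails if it takes over 72 s, if anything falls off the work surface, if the arm or the gripper's body presses on something with over 40 N, if the wrist force passes 120 N, or if a joint passes its speed limit or range.

ROBOT

A 7-joint arm with a two-finger parallel gripper is mounted at the origin on the work surface; the furniture and walls round the work are solid. World frame = base frame: x ahead of the robot, y to its left, z up, the work surface at z = 0. Lengths are in m, angles in rad, forces in N, time in s.
With the tool pointing down it reaches from about 0.4 to 0.875 m from the base axis. Payload 19.3 kg.
Tool frame: the origin (TCP) lies at the very end of the fingers, on their centre line; the grasp point (between the pads) lies 19 mm behind it; z points along the fingers, y is the direction in which the jaws open and shut (so a half turn about z gives the same grasp; the last joint's range is limited). The gripper opens to 85 mm and grips with 20 to 120 N. Pads are 22 mm wide; open, the fingers measure 114 mm over their backs; the gripper's body (76 mm by 85 mm) begins 54 mm behind the grasp point. The pads swing forward as they close: fully open they stand 13 mm farther back than shut.
Start: joints at [-1.333, 0.521, -0.036, 1.599, 0.021, 1.021, -0.113], TCP at [0.189, 0.596, 0.231] pointing down, gripper open.
Joint ranges: [-2.91, 2.91], [-0.3, 2.13], [-1.5, 1.42], [0.17, 2.43], [-1.26, 4.41], [0.16, 1.93], [-2.52, 2.52]. Speed limits (rad/s): [1.89, 1.89, 2.39, 2.39, 3.01, 3.01, 3.01].

INTERFACE

Orientations are given as [roll, pitch, yaw] about the fixed x, y, z axes, in that order (R = Rz(yaw) Ry(pitch) Rx(roll)).
In Python, from workcell import bot, vision, job_done gives the robot as it stands.
- The arm moves only by the tool arm_command, never from a script. Its arguments are lists of equal length, an entry for each row: "gripper": the finger opening in cm, from 0 to 8.54; "slide": the shift along the tool's x, y, z in cm, a list of three; "turn": the turn, a rotation vector about the tool's x, y, z in degrees, a list of three. A call has 1 to 5 rows; each row is the pose to reach, as a shift and turn from the pose commanded when the call began, along the tool's axes at that moment; what a row does not reach only later rows make up. A row lasts 1/8 s, in which the tool goes at most 62.5 mm and 10.7 degrees, less where a joint would pass 70% of its speed; a pose out of reach is approached as far as the arm can. A call with a gripper value outside its range is refused whole. The fingers move at their own pace and stop on an object; "force" is the grip in N (left out, the last holds). Time passes only in rows, so rows that repeat a pose let the fingers close. It gives the time, the measured TCP pose, the force and the opening at its end, in the units of the state.
- bot.observe(): the state, without advancing time (a new reading comes with each control period).
- vision.grab_frame(name): name is "scene" or "top" or "wrist"; returns the picture (384x512x3 uint8, blue, green, red); there is no depth.
- vision.camera_model(name): a dict with "mtx" (3x3 intrinsics, pixels), "k1" (the pictures are not rectified: a ray, as slopes to the right and down, at radius r is drawn at 1 + k1 r^2 times it, then the intrinsics apply), "T" (4x4, takes a point from camera to world coordinates). Camera axes: x right, y down, z forward; pixel columns grow to the right and rows downward; lengths in m; the calibration is good to about 2 mm. A picture is of the moment at which its call begins: read the wrist's pose just before it. camera_model takes no time and is no camera call; for the wrist camera it gives the pose at the moment of the call.
- job_done(): hands the job in, once; it reports no verdict.
The state is a dict: "clock": time; "qpos": joint angles; "qd": joint speeds; "joint_efforts": joint torques, N m; "position": TCP position; "tool_rot": TCP orientation; "force": force on the tool from outside, world axes, zero at the start; "moment": the same for the moment, N m; "grip_width": finger opening in m.
Only numpy, scipy, OpenCV 4.12 (cv2) and the standard library are available. Lean on these libraries where they do the work, as an engineer would, in place of code of your own. Each camera call takes 0.05 s, during which the arm holds its last target. There are 200 camera calls.

## Working session

There is one attempt and no reset: what is moved stays moved. The work goes in short steps, Python scripts to look and compute and a tool call to move; the robot and the scene stay as the last step left them, time stands still between calls to the robot, and variables do not carry over. Pictures are saved under pics/ and viewed, about 8 in all and at most 12, crops included, and the job is handed in when it is done.

Besides the shell and the picture viewer there is one more tool, called after ">>>" as a command line: name --argument value ..., lists and objects as JSON in quotes. arm_command: Moves the arm, as the interface text tells. Its arguments: {"type":"object","properties":{"gripper":{"type":"array","items":{"type":"number"}},"slide":{"type":"array","items":{"type":"array","items":{"type":"number"}}},"turn":{"type":"array","items":{"type":"array","items":{"type":"number"}}},"force":{"type":"number"}},"required":["gripper","slide","turn"]}

```bash
mkdir -p pics; cat > h.py <<'E'
import numpy as np, cv2
from workcell import bot, vision, job_done
def ray(cam,u,v):
    K=cam["mtx"];K=np.array(K);p=np.array([[[u,v]]],float)
    # invert radial: drawn = s*(1+k1 r^2)
    d=np.array([(u-K[0,2])/K[0,0],(v-K[1,2])/K[1,1]]);s=d.copy()
    for _ in range(30): s=d/(1+cam["k1"]*(s@s))
    T=np.array(cam["T"]);return T[:3,3],T[:3,:3]@np.array([s[0],s[1],1])
def onplane(cam,u,v,z=0.):
    o,d=ray(cam,u,v);return o+d*(z-o[2])/d[2]
def proj(cam,P):
    T=np.array(cam["T"]);K=np.array(cam["mtx"]);p=T[:3,:3].T@(np.array(P)-T[:3,3]);s=p[:2]/p[2];s=s*(1+cam["k1"]*(s@s))
    return np.array([K[0,0]*s[0]+K[0,2],K[1,1]*s[1]+K[1,2]])
E
python3 - <<'E'
from h import *
s=bot.observe();print(s)
for n in("top","scene"):
    c=vision.camera_model(n);print(n,c);cv2.imwrite(f"pics/{n}0.png",vision.grab_frame(n))
E
```

```text
{'clock': 0.0, 'qpos': array([-1.33320454,  0.52198676, -0.03636032,  1.59997244,  0.02119499,
        1.02109014, -0.11282732]), 'qd': array([ 0.00166142,  0.00058584, -0.00190055,  0.00160873,  0.00085235,
       -0.00026273,  0.00050952]), 'joint_efforts': array([-3.92078931e-03, -9.27133298e+01,  1.97828650e+00, -3.69933486e+01,
        1.77062029e-02,  8.12519953e-03,  4.59554929e-05]), 'position': array([0.18926469, 0.59532197, 0.23075507]), 'tool_rot': array([-3.14052196e+00,  5.47891208e-05,  2.83378888e+00]), 'force': array([-0.38170333,  0.3271771 ,  0.06548981]), 'moment': array([ 0.04046704, -0.01797569,  0.0299347 ]), 'grip_width': 0.08546120280080677}
top {'mtx': array([[478.25785658,   0.        , 247.75841689],
       [  0.        , 478.25785658, 196.08639653],
       [  0.        ,   0.        ,   1.        ]]), 'k1': 0.06991091352152444, 'T': array([[-0.01138064, -0.99420083,  0.10693541,  0.43379552],
       [-0.99985381,  0.00994967, -0.01390561,  0.21136154],
       [ 0.012761  , -0.10707803, -0.99416872,  0.87753284],
       [ 0.        ,  0.        ,  0.        ,  1.        ]])}
scene {'mtx': array([[425.3568468 ,   0.        , 253.83859236],
       [  0.        , 425.3568468 , 187.54316412],
       [  0.        ,   0.        ,   1.        ]]), 'k1': -0.08213384254946496, 'T': array([[ 0.72343472,  0.60549058, -0.3316977 ,  0.79719256],
       [ 0.69029596, -0.64242656,  0.33283571, -0.06735999],
       [-0.01156252, -0.46975449, -0.88272138,  0.77066402],
       [ 0.        ,  0.        ,  0.        ,  1.        ]])}
```

View pics/top0.png

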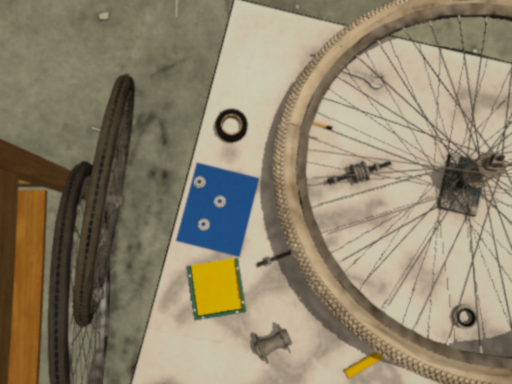

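View pics/scene0.png

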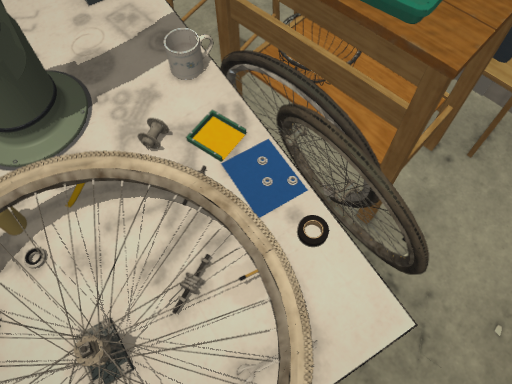

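The top view shows nuts at (200,182), (220,201) and (204,225), the tray at (216,288), the tape at (231,125) and the axle at (274,258). The scene view shows the same nuts at (262,160), (267,182) and (293,181).

```bash
cat >> h.py <<'E'
def nuts(n,img,cam=None):
    hsv=cv2.cvtColor(img,cv2.COLOR_BGR2HSV)
    blue=cv2.inRange(hsv,(100,120,50),(125,255,255))
    cs,_=cv2.findContours(blue,cv2.RETR_EXTERNAL,cv2.CHAIN_APPROX_SIMPLE)
    c=max(cs,key=cv2.contourArea);m=np.zeros_like(blue);cv2.drawContours(m,[cv2.convexHull(c)],-1,255,-1)
    m=cv2.erode(m,np.ones((3,3)))&~blue
    k,l,st,ce=cv2.connectedComponentsWithStats(m)
    return [(ce[i],st[i]) for i in range(1,k) if st[i,4]>25],c
def quad(c):
    return cv2.boxPoints(cv2.minAreaRect(c))
def tri(c1,p1,c2,p2):
    o1,d1=ray(c1,*p1);o2,d2=ray(c2,*p2)
    A=np.stack([d1,-d2],1);t=np.linalg.lstsq(A,o2-o1,rcond=None)[0]
    a=o1+t[0]*d1;b=o2+t[1]*d2;return (a+b)/2,np.linalg.norm(a-b)
E
python3 - <<'E'
from h import *
C={n:vision.camera_model(n) for n in("top","scene")}
I={n:cv2.imread(f"pics/{n}0.png") for n in C}
N={}
for n in C:
    ns,c=nuts(n,I[n]);N[n]=[]
    for ce,st in ns: P=onplane(C[n],*ce,.004);N[n].append((ce,P));print(n,"nut",ce.round(1),st[2:],P.round(4))
    print(n,"mat",[onplane(C[n],*q)[:2].round(3).tolist() for q in quad(c)])
    hsv=cv2.cvtColor(I[n],cv2.COLOR_BGR2HSV)
    for nm,lo,hi in(("yellow",(20,120,100),(34,255,255)),("green",(45,60,30),(90,255,200))):
        m=cv2.inRange(hsv,lo,hi);u,v=(216,288) if n=="top" else (216,135)
        z=np.zeros_like(m);z[v-40:v+40,u-40:u+40]=m[v-40:v+40,u-40:u+40]
        pts=cv2.findNonZero(z);r=cv2.boxPoints(cv2.minAreaRect(pts));h=.016 if nm=="green" else 0
        if nm=="yellow":
            cs,_=cv2.findContours(z,0,2);r=cv2.boxPoints(cv2.minAreaRect(max(cs,key=cv2.contourArea)))
            ap=cv2.approxPolyDP(max(cs,key=cv2.contourArea),5,True)[:,0];print("poly",[(q.tolist(),onplane(C[n],*map(float,q))[:2].round(3).tolist()) for q in ap])
        print(n,nm,[onplane(C[n],*q,h)[:2].round(3).tolist() for q in r],"ctr",onplane(C[n],*r.mean(0),h)[:2].round(4))
for a in N["top"]:
    b=min(N["scene"],key=lambda b:np.linalg.norm(b[1]-a[1]));print("tri",*tri(C["top"],a[0],C["scene"],b[0]))
c=C["top"]
for nm,p,h in(("tape",(231,125.5),.019),("axL",(257,264),.008),("axR",(291,252),.008),("edge",(143,350),0),("edge",(230,15),0),("tyreL",(277,150),.1)):
    print(nm,onplane(c,*p,h)[:2].round(3))
big=[cv2.resize(I["top"][90:340,160:310],None,fx=2.4,fy=2.4,interpolation=cv2.INTER_CUBIC),cv2.resize(I["scene"][90:260,130:350],None,fx=2,fy=2,interpolation=cv2.INTER_CUBIC)]
H=max(b.shape[0] for b in big)
cv2.imwrite("pics/z1.png",np.hstack([cv2.copyMakeBorder(b,0,H-b.shape[0],0,0,0) for b in big]))
E
```

```text
top nut [199.2 181.8] [ 13  13 132] [0.5551 0.2882 0.004 ]
top nut [219.5 201. ] [ 14  13 135] [0.5192 0.251  0.004 ]
top nut [203.3 224.1] [ 13  13 134] [0.4773 0.2807 0.004 ]
top mat [[0.449, 0.33], [0.591, 0.295], [0.561, 0.18], [0.42, 0.217]]
poly [([233, 258], [0.415, 0.227]), ([191, 265], [0.404, 0.303]), ([198, 315], [0.315, 0.29]), ([241, 308], [0.326, 0.214])]
top yellow [[0.406, 0.305], [0.416, 0.224], [0.324, 0.212], [0.314, 0.292]] ctr [0.3646 0.2584]
top green [[0.402, 0.309], [0.414, 0.219], [0.322, 0.206], [0.311, 0.295]] ctr [0.3618 0.2575]
scene nut [262.  160.2] [11  9 79] [0.4765 0.2809 0.004 ]
scene nut [266.9 181. ] [11  9 83] [0.5182 0.2512 0.004 ]
scene nut [292.  180.1] [11 10 80] [0.5544 0.2883 0.004 ]
scene mat [[0.418, 0.218], [0.434, 0.344], [0.589, 0.294], [0.568, 0.178]]
poly [([213, 116], [0.314, 0.293]), ([193, 138], [0.325, 0.221]), ([223, 159], [0.412, 0.228]), ([244, 134], [0.4, 0.305])]
scene yellow [[0.324, 0.219], [0.299, 0.298], [0.401, 0.305], [0.421, 0.229]] ctr [0.3625 0.2622]
scene green [[0.322, 0.204], [0.303, 0.315], [0.407, 0.308], [0.421, 0.201]] ctr [0.3644 0.2556]
tri [0.55484265 0.28796194 0.00509418] 0.0004509276705059374
tri [0.5189067  0.25079545 0.00545635] 0.00047773449967220986
tri [0.47712459 0.28043219 0.00533735] 0.00036567466652406264
tape [0.656 0.229]
axL [0.404 0.184]
axR [0.425 0.122]
edge [0.257 0.387]
edge [0.875 0.229]
tyreL [0.594 0.151]
```

View pics/z1.png

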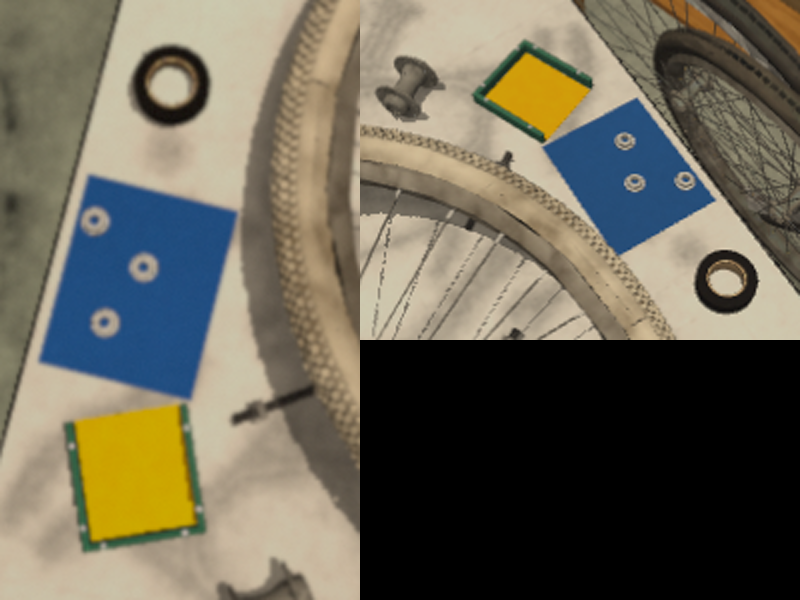

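```bash
python3 - <<'E'
from h import *
C={n:vision.camera_model(n) for n in("top","scene")}
for a,b in(((84,322),(284,112)),((125,78),(420,268)),((75,165),(375,170)),((277,150),(280,262))):
    print(a,*tri(C["top"],a,C["scene"],b))
s=bot.observe();print(s["tool_rot"])
import scipy.spatial.transform as t
R=t.Rotation.from_euler("xyz",s["tool_rot"]).as_matrix();print(R.round(3))
f=np.array([.403,.304])+[.414,.227]+[.3145,.2915]+[.3255,.2175];f=f/4
yaw=np.deg2rad(7.5);ex=np.array([np.cos(yaw),np.sin(yaw)]);O=f-.003*ex;print("tray",O,np.rad2deg([np.arctan2(.304-.2915,.403-.3145),np.arctan2(.227-.2175,.414-.3255),np.arctan2(.011,.077),np.arctan2(.011,.074)]))
P=O+.142*ex+.010*np.array([-ex[1],ex[0]]);print("landing C",P,R.T@(np.r_[P,.1]-s["position"])*100)
cv2.imwrite("pics/w0.png",vision.grab_frame("wrist"))
E
```

```text
(84, 322) [ 0.26839579  0.59569806 -0.30900098] 0.01677161803565001
(125, 78) [ 0.88832161  0.51508204 -0.3908925 ] 0.018192140020230903
(75, 165) [ 0.62653533  0.59316095 -0.24447151] 0.01575420687218753
(277, 150) [ 0.63422283  0.14828633 -0.05725521] 0.024727917559016554
[-3.14052369e+00  7.34669666e-05  2.83378534e+00]
[[-0.953  0.303 -0.   ]
 [ 0.303  0.953 -0.001]
 [-0.    -0.001 -1.   ]]
tray [0.36127567 0.25960842] [8.03944455 6.12693301 8.13010235 8.45502768]
landing C [0.50075557 0.28805759] [-38.99190998 -19.83074885  13.1036202 ]
```

View pics/w0.png

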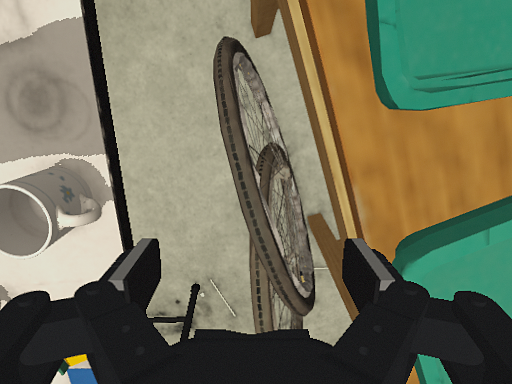

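The wrist view shows the bike wheels on the floor, well below table level, and a mug at (45,220) that is off the straight path.

>>> arm_command --gripper '[1.2,1.2,1.2,1.2,1.2]' --slide '[[-5,-2.5,0],[-10,-5,0],[-15,-7.5,0],[-20,-10,0],[-25,-12.5,0]]' --turn '[[0,0,-5],[0,0,-10],[0,0,-15],[0,0,-20],[0,0,-25.3]]'

```text
clock: 0.78
position: [0.3908, 0.3993, 0.2313]
tool_rot: [-3.141, -0.0, -3.005]
force: [0.5, 0.3, -0.2]
grip_width: 0.012
```

```bash
cat >> h.py <<'E'
from scipy.spatial.transform import Rotation as Ro
O=np.array([.3613,.2596]);YAW=np.deg2rad(7.7);EX=np.array([np.cos(YAW),np.sin(YAW)]);EY=np.array([-EX[1],EX[0]])
def tray(P): d=np.array(P)[:2]-O;return np.array([d@EX,d@EY])*1000
def st():
    s=bot.observe();e=s["tool_rot"];R=Ro.from_euler("xyz",e).as_matrix()
    print("t",round(s["clock"],2),"pos",s["position"].round(4),"tray mm",tray(s["position"]).round(1),"yaw err deg",round((np.rad2deg(e[2])-187.7+180)%360-180,2),"F",s["force"].round(1),"w",round(s["grip_width"],4));return s,R
E
python3 - <<'E'
from h import *
s,R=st();print(s["tool_rot"])
P=O+.142*EX+.010*EY;print(R.T@(np.r_[P,.1]-s["position"])*100)
E
```

```text
t 0.78 pos [0.3908 0.3993 0.2313] tray mm [ 48.  134.5] yaw err deg 0.14 F [ 0.5  0.3 -0.2] w 0.012
[-3.14149993e+00 -3.53484173e-05 -3.00478206e+00]
[ -9.37297254 -12.46852159  13.12614799]
```

>>> arm_command --gripper '[1.2,1.2,1.2,1.2,1.2]' --slide '[[-3,-4,2],[-6,-8,5],[-9.4,-12.4,9],[-9.4,-12.4,13],[-9.4,-12.4,15]]' --turn '[[0,0,0],[0,0,0],[0,0,0],[0,0,0],[0,0,0]]'

```text
clock: 1.4
position: [0.4991, 0.2889, 0.0789]
tool_rot: [-3.14, -0.003, -3.009]
force: [-0.1, -0.2, -0.2]
grip_width: 0.0121
```

```bash
python3 - <<'E'
from h import *
s,R=st();c=vision.camera_model("wrist");im=vision.grab_frame("wrist")
ns,_=nuts("w",im)
for ce,q in ns: P=onplane(c,*ce,.004);print(ce.round(),q[2:],P.round(4),tray(P).round(1))
cv2.imwrite("pics/w1.png",im)
for n in ("top","scene"): cv2.imwrite(f"pics/{n}1.png",vision.grab_frame(n))
E
```

```text
t 1.4 pos [0.4991 0.2889 0.0789] tray mm [140.5  10.5] yaw err deg -0.13 F [-0.1 -0.2 -0.2] w 0.0121
[244. 167.] [ 30  29 616] [0.4776 0.2802 0.004 ] [118.1   4.8]
[199. 216.] [ 29  27 558] [0.5192 0.2508 0.004 ] [155.3 -29.8]
[223. 265.] [  77   74 2624] [0.5583 0.2731 0.004 ] [197. -13.]
[268. 236.] [ 14  30 218] [0.529  0.3051 0.004 ] [172.3  22.6]
[166. 272.] [23  9 98] [0.5711 0.2286 0.004 ] [203.7 -58.8]
```

View pics/w1.png

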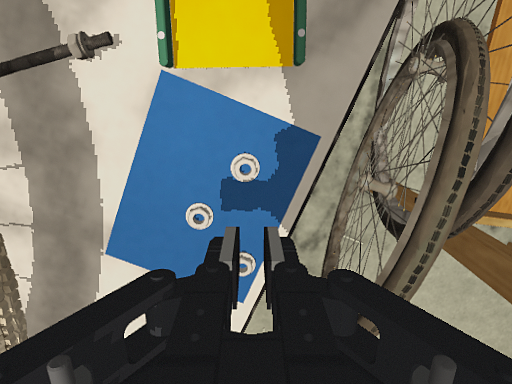

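The wrist view shows C at (244,167), B at (199,216) and A half hidden at (244,265). The shut fingers hang beyond C, and the positions agree with the first fix to within about 1 mm.

>>> arm_command --gripper '[1.2,1.2,1.2,1.2,1.2]' --slide '[[-0.3,-0.3,2],[-0.3,-0.3,5],[-0.3,-0.3,6.6],[-0.3,-0.3,7.4],[-0.3,-0.3,7.6]]' --turn '[[0,0,0],[0,0,0],[0,0,0],[0,0,0],[0,0,0]]'

```text
clock: 2.17
position: [0.5029, 0.2879, 0.0053]
tool_rot: [-3.142, 0.0, -3.008]
force: [0.2, 0.2, 0.3]
grip_width: 0.0121
```

```bash
python3 - <<'E'
from h import *
s,R=st();im=vision.grab_frame("wrist");cv2.imwrite("pics/w2.png",im)
E
```

```text
t 2.17 pos [0.5029 0.2879 0.0053] tray mm [144.2   9.1] yaw err deg -0.03 F [0.2 0.2 0.3] w 0.0121
```

View pics/w2.png

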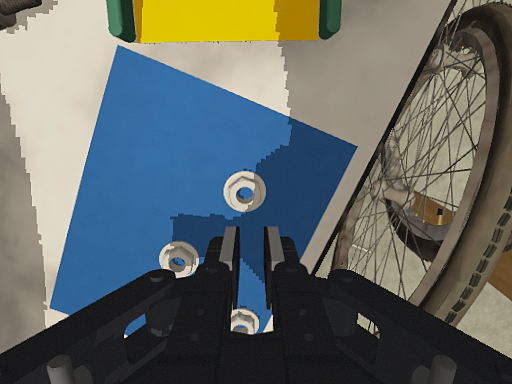

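C is at (244,190), just ahead of the fingers. B at (179,260) is clear of the left finger.

>>> arm_command --gripper '[1.2,1.2,1.2,1.2,1.2]' --slide '[[0,-0.25,0.2],[0.8,-0.25,0.2],[2.3,-0.25,0.2],[4.0,-0.1,0.2],[5.7,0.05,0.2]]' --turn '[[0,0,0],[0,0,0],[0,0,0],[0,0,0],[0,0,0]]'

```text
clock: 2.85
position: [0.4447, 0.2806, 0.0035]
tool_rot: [3.141, -0.0, -3.008]
force: [0.7, 0.0, 0.6]
grip_width: 0.0118
```

```bash
python3 - <<'E'
from h import *
s,R=st();im=vision.grab_frame("wrist");cv2.imwrite("pics/w3.png",im)
E
```

```text
t 2.85 pos [0.4447 0.2806 0.0035] tray mm [85.5  9.6] yaw err deg -0.02 F [0.7 0.  0.6] w 0.0118
```

View pics/w3.png

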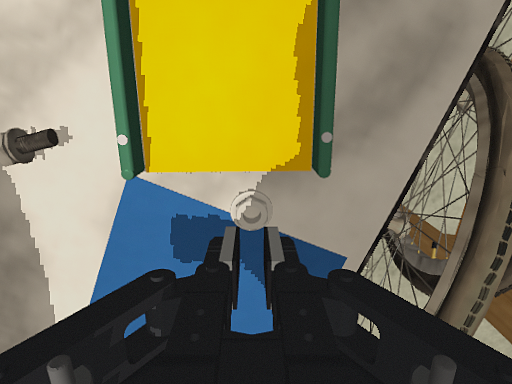

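C, at (252,209), sits cradled between the fingertips and faces the tray mouth.

>>> arm_command --gripper '[1.2,1.2,1.2,1.2,1.2]' --slide '[[1.8,0.1,0],[3.6,0.2,0],[5.4,0.3,0],[7.2,0.3,0],[8.6,0.3,0]]' --turn '[[0,0,0],[0,0,0],[0,0,0],[0,0,0],[0,0,0]]'

```text
clock: 3.52
position: [0.3596, 0.2721, 0.0035]
tool_rot: [3.142, -0.0, -3.007]
force: [-0.5, -0.7, -0.1]
grip_width: 0.0118
```

>>> arm_command --gripper '[1.2,1.2,1.2,1.2,1.2]' --slide '[[0,0,0],[-0.8,0,0],[-1.5,0,-2],[-2,0,-5],[-4,0,-9]]' --turn '[[0,0,0],[0,0,0],[0,0,0],[0,0,0],[0,0,0]]'

```text
clock: 4.15
position: [0.4008, 0.2772, 0.094]
tool_rot: [-3.141, -0.001, -3.008]
force: [0.7, 0.5, 0.3]
grip_width: 0.0116
```

```bash
cat >> h.py <<'E'
def intray(im,c):
    # nuts on yellow: low-saturation blobs inside yellow hull
    hsv=cv2.cvtColor(im,cv2.COLOR_BGR2HSV);y=cv2.inRange(hsv,(18,110,60),(36,255,255))
    cs,_=cv2.findContours(y,0,2);q=max(cs,key=cv2.contourArea);m=np.zeros_like(y);cv2.drawContours(m,[cv2.convexHull(q)],-1,255,-1)
    m=cv2.morphologyEx(cv2.erode(m,np.ones((5,5)))&~y,cv2.MORPH_CLOSE,np.ones((3,3)));k,l,s,ce=cv2.connectedComponentsWithStats(m)
    for i in range(1,k):
        if s[i,4]>30: P=onplane(c,*ce[i],.004);print(" in tray:",ce[i].round(),s[i,2:],tray(P).round(1))
E
python3 - <<'E'
from h import *
s,R=st();c=vision.camera_model("wrist");im=vision.grab_frame("wrist");cv2.imwrite("pics/w4.png",im);intray(im,c)
im=vision.grab_frame("top");c=vision.camera_model("top");cv2.imwrite("pics/top2.png",im);intray(im,c)
for ce,q in nuts("t",im)[0]: print(ce.round(),q[2:],tray(onplane(c,*ce,.004)).round(1))
E
```

```text
t 4.15 pos [0.4008 0.2772 0.094 ] tray mm [41.5 12.2] yaw err deg -0.04 F [0.7 0.5 0.3] w 0.0116
 in tray: [251. 112.] [ 28  30 554] [-18.5  11.5]
[199. 182.] [ 13  14 133] [196.    2.4]
[220. 201.] [ 14  13 135] [155.3 -29.6]
[210. 226.] [ 41  35 138] [113.3  -5.4]
```

C is in the tray at about (-18, 11) mm. Next is A.

>>> arm_command --gripper '[1.2,1.2,1.2,1.2,1.2]' --slide '[[-5,-0.2,0],[-10,-0.4,0],[-15,-0.7,0],[-18.2,-0.9,1],[-18.2,-0.9,4]]' --turn '[[0,0,0],[0,0,0],[0,0,0],[0,0,0],[0,0,0]]'

```text
clock: 4.88
position: [0.5854, 0.2921, 0.053]
tool_rot: [3.141, 0.003, -3.011]
force: [-0.5, 0.2, -1.0]
grip_width: 0.0119
```

```bash
python3 - <<'E'
from h import *
s,R=st();c=vision.camera_model("wrist");im=vision.grab_frame("wrist");cv2.imwrite("pics/w5.png",im)
for ce,q in nuts("t",im)[0]: print(ce.round(),q[2:],tray(onplane(c,*ce,.004)).round(1))
E
```

```text
t 4.88 pos [0.5854 0.2921 0.053 ] tray mm [226.5   2.2] yaw err deg -0.19 F [-0.5  0.2 -1. ] w 0.0119
[198.  97.] [ 36  36 866] [156.2 -29.8]
[252. 163.] [ 34  34 784] [196.5   2. ]
```

View pics/w5.png

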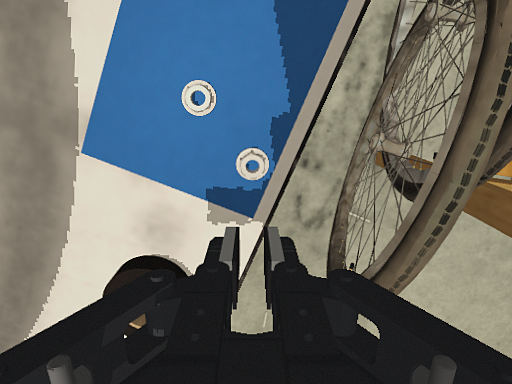

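A at (252,163) is straight ahead of the fingers, B is at (198,97), and the tape is clear on the left.

>>> arm_command --gripper '[1.2,1.2,1.2,1.2,1.2]' --slide '[[0,0,3],[0,0,4.7],[0,0,4.95],[0.8,0.1,4.95],[2.2,0.3,4.95]]' --turn '[[0,0,0],[0,0,0],[0,0,0],[0,0,0],[0,0,0]]'

```text
clock: 5.55
position: [0.5594, 0.2931, 0.0047]
tool_rot: [3.141, 0.001, -3.008]
force: [0.7, -0.1, -0.5]
grip_width: 0.0118
```

```bash
python3 - <<'E'
from h import *
s,R=st()
c=vision.camera_model("wrist");im=vision.grab_frame("wrist")
for ce,q in nuts("t",im)[0]: print(ce.round(),q[2:],tray(onplane(c,*ce,.004)).round(1))
E
```

```text
t 5.55 pos [0.5594 0.2931 0.0047] tray mm [200.8   6.6] yaw err deg -0.06 F [ 0.7 -0.1 -0.5] w 0.0118
[175. 153.] [  45   45 1393] [155.7 -29.5]
[236. 239.] [  81  101 3265] [199.7  -2. ]
```

>>> arm_command --gripper '[1.2,1.2,1.2,1.2,1.2]' --slide '[[1.7,0.3,0.1],[3.4,0.5,0.1],[5.1,0.5,0.1],[6.8,0.5,0.1],[8.5,0.5,0.1]]' --turn '[[0,0,0],[0,0,0],[0,0,0],[0,0,0],[0,0,0]]'

```text
clock: 6.22
position: [0.4739, 0.2868, 0.0035]
tool_rot: [3.141, 0.001, -3.007]
force: [0.4, 0.4, 0.3]
grip_width: 0.0118
```

```bash
python3 - <<'E'
from h import *
s,R=st();im=vision.grab_frame("wrist");cv2.imwrite("pics/w6.png",im)
E
```

```text
t 6.22 pos [0.4739 0.2868 0.0035] tray mm [115.2  11.8] yaw err deg -0.01 F [0.4 0.4 0.3] w 0.0118
```

View pics/w6.png

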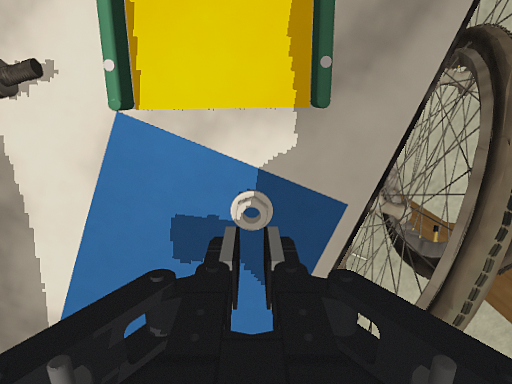

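A, at (252,210), is cradled and lined up with the mouth.

>>> arm_command --gripper '[1.2,1.2,1.2,1.2,1.2]' --slide '[[1.8,0.1,0],[3.6,0.1,0],[5.4,0.1,0],[7.2,0.1,0],[8.6,0.1,0]]' --turn '[[0,0,0],[0,0,0],[0,0,0],[0,0,0],[0,0,0]]'

```text
clock: 6.9
position: [0.3888, 0.2763, 0.0033]
tool_rot: [3.141, 0.001, -3.007]
force: [1.1, 0.1, -0.0]
grip_width: 0.0117
```

>>> arm_command --gripper '[1.2,1.2,1.2,1.2,1.2]' --slide '[[0,0,0],[-0.8,0,0],[-1.8,0,-2],[-4,0,-5],[-8,0,-7]]' --turn '[[0,0,0],[0,0,0],[0,0,0],[0,0,0],[0,0,0]]'

```text
clock: 7.52
position: [0.4702, 0.287, 0.0743]
tool_rot: [3.141, 0.001, -3.008]
force: [-0.2, 0.7, -0.4]
grip_width: 0.0119
```

```bash
python3 - <<'E'
from h import *
s,R=st();c=vision.camera_model("wrist");im=vision.grab_frame("wrist");cv2.imwrite("pics/w7.png",im);intray(im,c)
im=vision.grab_frame("top");c=vision.camera_model("top");intray(im,c)
for ce,q in nuts("t",im)[0]: print(ce.round(),q[2:],tray(onplane(c,*ce,.004)).round(1))
E
```

```text
t 7.53 pos [0.4702 0.287  0.0743] tray mm [111.5  12.6] yaw err deg -0.02 F [-0.2  0.7 -0.4] w 0.0119
 in tray: [251.   8.] [ 33  18 438] [-12.8  11.7]
 in tray: [252.  49.] [ 34  35 772] [11.3 12. ]
```

A is at about (11, 12) mm. Next is B.

>>> arm_command --gripper '[1.2,1.2,1.2,1.2,1.2]' --slide '[[-4,-2,0],[-7.2,-4.1,0],[-7.2,-4.1,2.5],[-7.2,-4.1,5.5],[-7.2,-4.1,6.5]]' --turn '[[0,0,0],[0,0,0],[0,0,0],[0,0,0],[0,0,0]]'

```text
clock: 8.25
position: [0.5453, 0.2549, 0.0062]
tool_rot: [-3.141, -0.002, -3.008]
force: [-0.8, -0.2, -0.8]
grip_width: 0.0121
```

```bash
python3 - <<'E'
from h import *
s,R=st();c=vision.camera_model("wrist");im=vision.grab_frame("wrist");cv2.imwrite("pics/w8.png",im)
for ce,q in nuts("t",im)[0]: print(ce.round(),q[2:],tray(onplane(c,*ce,.004)).round(1))
E
```

```text
t 8.25 pos [0.5453 0.2549 0.0062] tray mm [181.7 -29.3] yaw err deg -0.07 F [-0.8 -0.2 -0.8] w 0.0121
[251. 190.] [  43   42 1272] [155.4 -30.1]
[221. 262.] [  55   69 2108] [194.7 -45.8]
[283. 266.] [  61   78 2467] [197.2 -13.3]
```

View pics/w8.png

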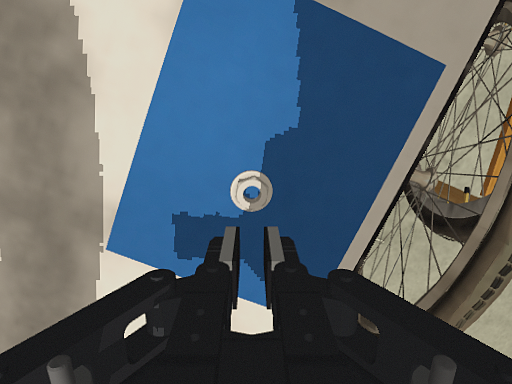

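B, at (251,190), is centred ahead of the fingers.

>>> arm_command --gripper '[1.2,1.2,1.2,1.2,1.2]' --slide '[[0.7,0,0.25],[2.0,0.1,0.25],[3.6,0.4,0.25],[5.2,0.8,0.25],[6.8,1.1,0.25]]' --turn '[[0,0,0],[0,0,0],[0,0,0],[0,0,0],[0,0,0]]'

```text
clock: 8.93
position: [0.4755, 0.2579, 0.0058]
tool_rot: [3.141, 0.001, -3.007]
force: [0.2, 1.0, 0.6]
grip_width: 0.0124
```

```bash
python3 - <<'E'
from h import *
s,R=st();im=vision.grab_frame("wrist");cv2.imwrite("pics/w9.png",im)
E
```

```text
t 8.93 pos [0.4755 0.2579 0.0058] tray mm [113. -17.] yaw err deg -0.01 F [0.2 1.  0.6] w 0.0124
```

View pics/w9.png

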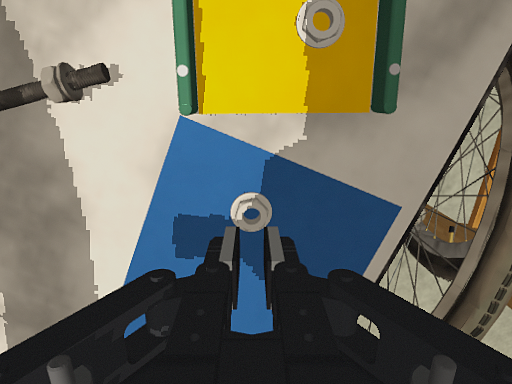

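B, at (251,211), is cradled. A is in the tray at (321,20), off to the right of B's path.

>>> arm_command --gripper '[1.2,1.2,1.2,1.2,1.2]' --slide '[[1.6,0.0,0.2],[3.2,0.0,0.2],[4.8,0.0,0.2],[6.4,0.0,0.2],[7.6,0,0.2]]' --turn '[[0,0,0],[0,0,0],[0,0,0],[0,0,0],[0,0,0]]'

```text
clock: 9.6
position: [0.4004, 0.2474, 0.0034]
tool_rot: [3.142, 0.0, -3.008]
force: [0.6, -0.4, 0.1]
grip_width: 0.012
```

>>> arm_command --gripper '[1.2,1.2,1.2,1.2,1.2]' --slide '[[0,0,0],[-0.8,0,0],[-2,0,-2],[-3.5,0,-6],[-5,0,-12]]' --turn '[[0,0,0],[0,0,0],[0,0,0],[0,0,0],[0,0,0]]'

```text
clock: 10.22
position: [0.4517, 0.2536, 0.124]
tool_rot: [-3.141, -0.002, -3.008]
force: [-0.0, 0.7, 0.3]
grip_width: 0.0117
```

```bash
python3 - <<'E'
from h import *
s,R=st();c=vision.camera_model("wrist");im=vision.grab_frame("wrist");cv2.imwrite("pics/w10.png",im);intray(im,c)
a=cv2.cvtColor(cv2.imread("pics/top0.png"),6);t=cv2.cvtColor(vision.grab_frame("top"),6)
print("tape diff",cv2.absdiff(a,t)[100:150,205:260].max())
E
```

```text
t 10.22 pos [0.4517 0.2536 0.124 ] tray mm [ 88.8 -18. ] yaw err deg -0.07 F [-0.   0.7  0.3] w 0.0117
 in tray: [289.  51.] [ 26  28 505] [-18.1  11.1]
 in tray: [289.  89.] [ 26  27 463] [10.9 11.5]
 in tray: [252.  99.] [ 25  26 451] [ 19.4 -18.4]
tape diff 105
```

View pics/w10.png

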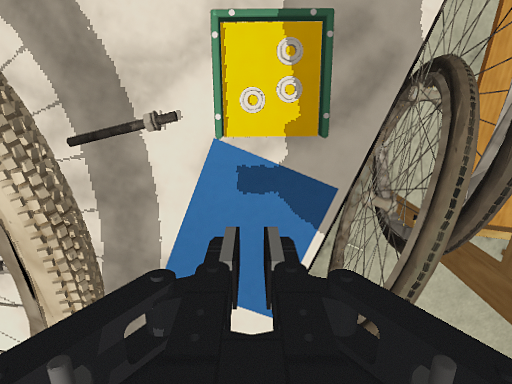

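All three nuts lie flat in the tray, at (289,51), (289,89) and (252,99), with the mouth at row 137. The axle lies at its place. The tape difference may only be the arm covering it, so I'll check it in the scene view.

```bash
python3 - <<'E'
from h import *
c=vision.camera_model("scene")
def f(im):
    m=cv2.inRange(cv2.cvtColor(im,6)[205:255,290:335],0,45);x,y,w,h=cv2.boundingRect(m);return x+290,y+205,w,h
b=vision.grab_frame("scene");a=cv2.imread("pics/scene0.png");print(f(a),f(b))
z=np.hstack([a[60:270,120:350],b[60:270,120:350]]);cv2.imwrite("pics/cmp.png",cv2.resize(z,None,fx=1.7,fy=1.7))
st()
E
```

```text
(298, 205, 37, 41) (298, 205, 37, 41)
t 10.38 pos [0.4537 0.2547 0.1261] tray mm [ 90.9 -17.2] yaw err deg -0.12 F [-0.3  0.2 -1.3] w 0.012
```

```bash
python3 -c "
from h import *
print(job_done())"
```

```text
the job is handed in; nothing more can be done
None
```

I swept the three nuts into the tray one at a time (C, then A, then B). Each slid along the table cradled between the nearly shut fingertips. I handed the job in at about 10.4 s on the clock, with the gripper raised clear at about 126 mm.

**Nuts:** The last wrist picture puts them at about (-18, 11), (11, 12) and (19, -18) mm in the tray frame. All three lie flat and within the limits; the nearest to the mouth has about 19 mm to spare.

**Tape roll:** One check disagreed. The top view's pixel difference around the tape came out high, probably because the arm or its shadow covers it. The tape's dark outline in the scene view had exactly the same bounding box as at the start, though that box touches the edges of the window I searched, so it is a coarse check.

**Loose axle:** It lies at its place by eye in the last wrist picture; I did not measure it. The wrist force readings never rose above about 1.5 N.

I had used up the 12 pictures, so a final before-and-after comparison could not be viewed.

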